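# Change over the vial trays

## Task

The empty orange-lipped tray has been left out: push it fully home with a fingertip. Then hook a fingertip behind the lip of the blue tray, which carries the vials, and draw it out to its stop. Only push and hook, do not grip the lips; never have both trays out together, keep the vials standing in their rack, leave the other vessels alone, and finish clear of everything.

Things in the scene. Friction and masses are not known exactly. Their poses are not given: they have to be found in the camera images.
- blue_unit: low white bench unit, housing 240 deep x 130 wide (mm), clear plastic roof with its top 72 mm above the bench over the front 128 mm, white box 95 mm high behind; fixed to the bench. Origin on the bench under the middle of the housing's front face; x points into the housing, z up; the tray slides out along -x. Its tray has the blue lip and holds three amber vials; its well and lip stand in front of the housing even when home.
- orange_unit: low white bench unit, housing 240 deep x 130 wide (mm), clear plastic roof with its top 72 mm above the bench over the front 128 mm, white box 95 mm high behind; fixed to the bench. Origin on the bench under the middle of the housing's front face; x points into the housing, z up; the tray slides out along -x. Identical but for the orange lip; its tray is empty.
- blue_lip (a point): blue lip of its tray: middle of the lip's top edge, 56 mm above the bench, half-way through its thickness. Axes as the unit's: x into the housing, y along the lip, z up. The lip is an upright plate 112 mm wide, 12 mm thick, from z = 10 to 56 mm. Behind it (+x) is a finger well, open above. The tray is home at the start, so the lip's middle plane is 56 mm before the housing front.
- orange_lip (a point): orange lip of its tray: middle of the lip's top edge, 56 mm above the bench, half-way through its thickness. Axes as the unit's: x into the housing, y along the lip, z up. The lip is an upright plate 112 mm wide, 12 mm thick, from z = 10 to 56 mm. Behind it (+x) is a finger well, open above. The tray stands part-way out at the start.
- blue_tray (a joint): slide of the blue tray, m: 0 = fully home, grows as the tray comes out towards the robot, 0.110 = out at its stop. Slides stiffly (about 2 N dry friction plus 12 N per m/s) and stays where left. Starts at 0.
- orange_tray (a joint): slide of the orange tray, m: 0 = fully home, grows as the tray comes out towards the robot, 0.110 = out at its stop. Slides stiffly (about 2 N dry friction plus 12 N per m/s) and stays where left. Starts at 0.055 to 0.100.
- blue_lip_front: the outer half (6 mm) of the blue lip's thickness, the side that faces the robot; origin not on the lip but at bench height 56 mm behind (+x) its middle plane
- blue_lip_back: the inner half (6 mm) of the blue lip's thickness, the side that faces the finger well; origin not on the lip but at bench height 56 mm behind (+x) its middle plane. Behind the lip is the well: 50 mm long in x, 100 mm wide, floor 14 mm above the bench, ended by the rack's wall (34 mm above the bench) and, when home, the housing front (72 mm)
- orange_lip_front: the outer half (6 mm) of the orange lip's thickness, the side that faces the robot; origin not on the lip but at bench height 56 mm behind (+x) its middle plane
- orange_lip_back: the inner half (6 mm) of the orange lip's thickness, the side that faces the finger well; origin not on the lip but at bench height 56 mm behind (+x) its middle plane. Behind the lip is the well: 50 mm long in x, 100 mm wide, floor 14 mm above the bench, ended by the rack's wall (34 mm above the bench) and, when home, the housing front (72 mm)
- vial0: loose amber glass vial with white cap, 26 mm across and 46 mm tall, about 25 g, standing in a 29 mm cell (walls 20 mm above the cell floor) of the blue tray's rack. Origin at the centre of its underside, 14 mm above the bench; z is its own upward axis
- vial1: loose amber glass vial with white cap, 26 mm across and 46 mm tall, about 25 g, standing in a 29 mm cell (walls 20 mm above the cell floor) of the blue tray's rack. Origin at the centre of its underside, 14 mm above the bench; z is its own upward axis
- vial2: loose amber glass vial with white cap, 26 mm across and 46 mm tall, about 25 g, standing in a 29 mm cell (walls 20 mm above the cell floor) of the blue tray's rack. Origin at the centre of its underside, 14 mm above the bench; z is its own upward axis
- amber_bottle: amber bottle with blue cap, 72 mm across and 150 mm tall, standing loose at one side. Origin at the centre of its underside
- white_jar: white jar with red cap, 60 mm across and 70 mm tall, standing loose at one side. Origin at the centre of its underside
- glass_dish: small glass dish, 60 mm across and 40 mm tall, standing loose between the two trays. Origin at the centre of its underside

How it is judged (in metres and radians):
On the way, in this order (a step that is already met when the one before it is completed fails the run):
1. the orange tray is pushed home (within 6 mm) (value of joint orange_tray below 0.006 m and value of joint blue_tray below 0.015 m), for 0.2 s.
2. the blue tray is being drawn by a finger behind its lip (value of joint blue_tray above 0.02 m and contact force between the fingers and blue_lip_back above 0.5 N).
3. the blue tray is out at its stop (within 6 mm) (value of joint blue_tray above 0.104 m), for 0.2 s.
At the end, for the whole second after the job is handed in: The orange tray is home within 6 mm, the blue tray is out within 6 mm of its stop, the three vials stand upright and at rest in the blue rack, and the bottle, jar and dish are within 15 mm of where they stood (value of joint orange_tray below 0.006 m and value of joint blue_tray between 0.104 and 0.115 m and angle between each of vial0, vial1, vial2's own z axis and vertical below 0.25 rad and height (world z) of vial0 between 0.008 and 0.024 m and linear speed of each of vial0, vial1, vial2 below 0.02 m/s and height (world z) of vial1 between 0.008 and 0.024 m and height (world z) of vial2 between 0.008 and 0.024 m and distance of each of amber_bottle, white_jar, glass_dish from where it was at the start of the episode below 0.015 m); the robot touches nothing.
It fails at once if both trays are out together (each more than 15 mm) (value of joint each of blue_tray, orange_tray above 0.015 m).
It fails at once if the blue lip is gripped (more than 3 N from the fingers on its outer and inner sides at once) (contact force between the fingers and blue_lip_front above 3 N and contact force between the fingers and blue_lip_back above 3 N).
It fails at once if the orange lip is gripped (more than 3 N from the fingers on its outer and inner sides at once) (contact force between the fingers and orange_lip_front above 3 N and contact force between the fingers and orange_lip_back above 3 N).
It fails at once if a vial is lifted more than 15 mm, tipped by more than 0.35 rad or falls out of the rack (height (world z) of any of vial0, vial1, vial2 above 0.029 m or height (world z) of any of vial0, vial1, vial2 below 0.006 m or angle between any of vial0, vial1, vial2's own z axis and vertical above 0.35 rad).
It fails at once if the bottle, jar or dish is moved more than 15 mm or tipped (distance of any of amber_bottle, white_jar, glass_dish from where it was at the start of the episode above 0.015 m or angle between any of amber_bottle, white_jar, glass_dish's own z axis and vertical above 0.3 rad).
It also fails if it takes over 48 s, if anything falls off the work surface, if the arm or the gripper's body presses on something with over 40 N, if the wrist force passes 120 N, or if a joint passes its speed limit or range.

## Robot

A 7-joint arm with a two-finger parallel gripper is mounted at the origin on the work surface. World frame = base frame: x ahead of the robot, y to its left, z up, the work surface at z = 0. Lengths are in m, angles in degrees, forces in N, time in s.
With the tool pointing down it reaches from about 0.4 to 0.85 m from the base axis. Payload 10.4 kg.
Tool frame: the origin (TCP) lies midway between the tips of the shut fingers; the grasp point (between the pads) lies robot.tcp_to_grasp behind it (robot.tcp_to_grasp is the distance from the TCP to the grasp point, in m); z points along the fingers, y is the line along which they close (so a half turn about z gives the same grasp; the last joint's range is limited). The gripper opens to 85 mm and grips with 20 to 120 N. Pads are 22 mm wide; open, the fingers measure 114 mm over their backs; the gripper's body (76 mm by 85 mm) begins 54 mm behind the grasp point. The pads swing forward as they close: fully open they stand 13 mm farther back than shut.
Start: joints at [-77.384, 19.034, -3.707, 83.658, 1.238, 77.344, -5.071], TCP at [0.15, 0.607, 0.231] pointing down, gripper open.
Joint ranges: [-148.97, 148.97], [-28.65, 121.19], [-84.17, 76.75], [9.2, 138.47], [-72.65, 252.65], [3.7, 117.97], [-149.18, 149.18]. Speed limits (degrees/s): [127.2, 127.2, 159.86, 159.86, 180, 180, 180].

## Interface

Orientations are given as a 3x3 rotation matrix whose columns are the frame's x, y, z axes.
In Python, from rig import robot, grab_frame, workorder, silhouettes, mark_of gives the robot as it stands.
- The arm moves only by the shell command python3 -m pendant 'ROWS'. ROWS is JSON, a list of rows, each a list of 7 numbers: the gripper command: -1 is fully open, 1 is shut, values between are in proportion, then the shift along the tool's x, y, z in cm, then the turn, a rotation vector about the tool's x, y, z in rad. In form: [[grip, x, y, z, wx, wy, wz], ...]. A call has exactly 5 rows; each row shifts and turns the commanded pose from where the row before left it, along the tool's axes as they then stand; what a row does not reach is not made up. A row lasts 1/8 s, in which the tool goes at most 62.5 mm and 10.7 degrees, less where a joint would pass 70% of its speed; a pose out of reach is approached as far as the arm can. A call with a gripper value outside its range is refused whole. The fingers move at their own pace and stop on an object; the grip force is fixed at half the most. Time passes only in rows, so rows that do not move let the fingers close, or fill a call up. It gives the time, the measured TCP pose, the force, the opening and the grip force at its end, in the units of the state.
- robot.read_state(): the state, without advancing time (a new reading comes with each control period).
- grab_frame(name): name is "side" or "top"; returns a dict with "frame" (400x640x3 uint8, red, green, blue), "fx", "fy", "cx", "cy" (pixels), "R" (3x3) and "t" (3): a world point X has camera coordinates R X + t. Camera axes: x right, y down, z forward; pixel columns grow to the right and rows downward; lengths in m; the calibration is good to about 2 mm. A picture is of the moment at which its call begins. There is no depth.
- workorder.job_done(): hands the job in; it is judged then, once.
Trained networks look in the newest picture that a camera, given by its name, has taken for a name from the list of things; names that differ only in an ending like _2 or _b are one class to them, and where a whole thing is asked for, a point or a joint stands for the part that bears it (a point fixed in the world has none). Each returns a list of dicts, best first, with "p" (0 to 1); they miss things now and then, are a little off and sometimes report something else, mostly with a low value. They report only what shows in the picture. A call takes as long as a camera call.
- silhouettes(thing, camera): "pixels" (400x640 bool, what is visible of it).
- mark_of(thing, camera): "xyz" ([x, y, z] in m, in the coordinates of the camera as it stood for that picture, good to about 4 mm: a listed point, or the origin of a listed thing).
The state is a dict: "time_s": time; "qpos": joint angles; "qd": joint speeds; "joint_efforts": joint torques, N m; "tool_pos": TCP position; "ee_rot": TCP orientation; "wrist_force": force on the tool from outside, world axes, zero at the start; "torque": the same for the moment, N m; "grip_width": finger opening in m; "grasp_force": force on a finger pad.
Only numpy, scipy, OpenCV 4.12 (cv2) and the standard library are available. Lean on these libraries where they do the work, as an engineer would, in place of code of your own. Each camera call takes 0.05 s, during which the arm holds its last target. There are 200 camera calls.

## Working session

There is one attempt and no reset: what is moved stays moved. The work goes in short steps, Python scripts to look and compute and a shell command to move; the robot and the scene stay as the last step left them, time stands still between calls to the robot, and variables do not carry over. Pictures are saved under pics/ and viewed, at most 10 in all, crops included, and the job is handed in when it is done.

```bash
mkdir -p pics
cat > h.py <<'E'
import numpy as np, cv2
from rig import robot, grab_frame, workorder, silhouettes, mark_of
def look(cam,things,save=None):
    f=grab_frame(cam); R=np.array(f["R"]);t=np.array(f["t"])
    if save: cv2.imwrite(save,f["frame"][:,:,::-1])
    for n in things:
        for d in mark_of(n,cam)[:2]:
            print(cam,n,round(d["p"],2),(R.T@(np.array(d["xyz"])-t)).round(4))
    return f
def st():
    s=robot.read_state(); print(s["time_s"],np.round(s["tool_pos"],4),np.round(s["ee_rot"],3).tolist(),np.round(s["wrist_force"],1),s["grip_width"])
E
python3 - <<'E'
from h import *
T="blue_unit orange_unit blue_lip orange_lip vial0 amber_bottle white_jar glass_dish".split()
for c in("top","side"): look(c,T,f"pics/{c}0.png")
st(); print(robot.tcp_to_grasp)
E
```

```text
top blue_unit 0.77 [ 0.6817 -0.1824  0.0046]
top blue_unit 0.56 [ 0.622  -0.1909  0.0551]
top orange_unit 0.84 [ 6.564e-01  1.584e-01 -1.000e-04]
top blue_lip 0.74 [ 0.6206 -0.1866  0.0565]
top orange_lip 0.94 [0.5069 0.1349 0.0575]
top vial0 0.62 [ 0.4461 -0.009   0.004 ]
top vial0 0.29 [ 0.6254 -0.1893  0.0565]
top amber_bottle 0.95 [5.718e-01 4.482e-01 3.000e-04]
top white_jar 0.62 [ 0.5413 -0.4423  0.0019]
top glass_dish 0.47 [ 0.4458 -0.0103  0.0029]
side orange_unit 0.56 [0.6558 0.1575 0.0066]
side blue_lip 0.6 [ 0.6176 -0.1907  0.0533]
side orange_lip 0.58 [0.5033 0.1302 0.0568]
side white_jar 0.53 [ 0.5431 -0.4501  0.0026]
side glass_dish 0.55 [ 4.404e-01 -1.080e-02  1.000e-04]
0.9 [0.1502 0.6067 0.2313] [[-0.971, 0.24, -0.0], [0.24, 0.971, 0.0], [0.0, 0.0, -1.0]] [-0.4 -0.1 -0. ] 0.08517597230536433
0.0187
```

```bash
ls pics
```

```text
side0.png
top0.png
```

View pics/top0.png

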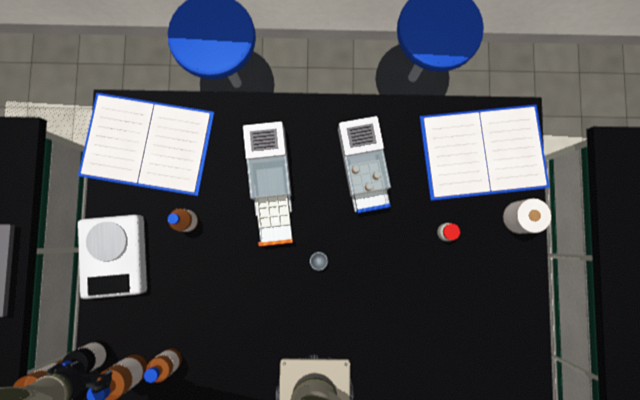

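Run:
```python
from h import *
# axis direction estimates from lip silhouettes (top edge line at z=.056)
f=grab_frame("top");R=np.array(f["R"]);t=np.array(f["t"])
print((-R.T@t).round(3))
def back(u,v,z):
    d=R.T@np.array([(u-f["cx"])/f["fx"],(v-f["cy"])/f["fy"],1]);c=-R.T@t
    return c+d*(z-c[2])/d[2]
for n in("blue_lip_front","blue_lip_back","orange_lip_front","orange_lip_back","blue_lip","orange_lip","blue_unit","orange_unit"):
    for d in silhouettes(n,"top")[:1]:
        m=d["pixels"].astype(np.uint8); 
        if m.sum()<5: continue
        r=cv2.minAreaRect(np.argwhere(m)[:,::-1].astype(np.float32)); b=cv2.boxPoints(r)
        z=.08 if "unit" in n else .056
        print(n,round(d["p"],2),m.sum(),np.round(b).tolist(),[back(*p,z)[:2].round(4).tolist() for p in b])
```

```text
[ 0.508 -0.012  1.426]
blue_lip_back 0.33 253 [[307.0, 261.0], [319.0, 249.0], [331.0, 261.0], [319.0, 273.0]] [[0.4436, 0.0308], [0.4833, -0.0082], [0.4445, -0.0482], [0.405, -0.0093]]
orange_lip_back 0.48 6 [[285.0, 239.0], [291.0, 238.0], [291.0, 239.0], [285.0, 240.0]] [[0.513, 0.1036], [0.5173, 0.0834], [0.5135, 0.0826], [0.5092, 0.1028]]
blue_lip 0.95 589 [[354.0, 193.0], [386.0, 187.0], [389.0, 206.0], [357.0, 212.0]] [[0.6691, -0.1241], [0.6902, -0.2311], [0.6258, -0.2427], [0.6049, -0.1362]]
orange_lip 0.74 1478 [[254.0, 197.0], [287.0, 193.0], [292.0, 241.0], [259.0, 245.0]] [[0.6516, 0.2097], [0.6655, 0.0996], [0.5063, 0.0786], [0.4928, 0.1875]]
blue_unit 0.91 3590 [[337.0, 122.0], [377.0, 115.0], [393.0, 206.0], [353.0, 214.0]] [[0.9033, -0.0639], [0.9302, -0.1985], [0.6242, -0.2523], [0.5988, -0.1202]]
orange_unit 0.69 4618 [[241.0, 124.0], [283.0, 120.0], [295.0, 241.0], [254.0, 246.0]] [[0.8921, 0.2543], [0.9087, 0.1154], [0.5059, 0.067], [0.4907, 0.2023]]
```

Top view: the orange lip is at about (275,243), blue lip (372,209), dish (318,261), jar (449,232) and bottle (182,219). The unit axes point about 7.2° (orange) and 10.5° (blue) from world x. First I'll shut the gripper, align it and go in front of the orange lip.

```bash
python3 -m pendant '[[1,0,0,0,0,0,-0.184],[1,0,0,0,0,0,-0.184],[1,-2.4,-5,0,0,0,0],[1,-2.4,-5,0,0,0,0],[1,-2.4,-5,0,0,0,0]]'; python3 -m pendant '[[1,-2.4,-5,0,0,0,0],[1,-2.4,-5,0,0,0,0],[1,-2.4,-5,0,0,0,0],[1,-2.4,-5,0,0,0,0],[1,-2.4,-5,0,0,0,0]]'; python3 -c "from h import *;st()"
```

```text
time_s: 1.98
tool_pos: [0.2413, 0.4653, 0.2314]
ee_rot: [[-0.992, -0.125, 0.0], [-0.125, 0.992, 0.0], [-0.0, 0.0, -1.0]]
wrist_force: [0.6, -0.2, 0.1]
grip_width: -0.0
grasp_force: 0.0
time_s: 2.6
tool_pos: [0.3915, 0.2322, 0.2316]
ee_rot: [[-0.992, -0.125, 0.001], [-0.125, 0.992, 0.001], [-0.001, 0.001, -1.0]]
wrist_force: [1.5, 0.4, 0.4]
grip_width: 0.0003
grasp_force: 0.0
2.6 [0.3915 0.2322 0.2316] [[-0.992, -0.125, 0.001], [-0.125, 0.992, 0.001], [-0.001, 0.001, -1.0]] [1.5 0.4 0.4] 0.0003388781285264075
```

```bash
python3 -m pendant '[[1,-2,-5.6,0,0,0,0],[1,-2,-5.6,0,0,0,0],[1,0,0,5,0,0,0],[1,0,0,5,0,0,0],[1,0,0,4,0,0,0]]'
python3 - <<'E'
from h import *
look("top",["orange_lip"],"pics/t1.png");look("side",["orange_lip"],"pics/s1.png");st()
E
```

```text
time_s: 3.22
tool_pos: [0.444, 0.1274, 0.0897]
ee_rot: [[-0.992, -0.125, -0.0], [-0.125, 0.992, 0.0], [0.0, 0.0, -1.0]]
wrist_force: [-0.1, 0.7, -0.6]
grip_width: 0.0002
grasp_force: 0.0
top orange_lip 0.7 [0.503  0.1355 0.0527]
side orange_lip 0.78 [0.5053 0.1303 0.0579]
3.425 [0.4446 0.1277 0.0921] [[-0.992, -0.125, -0.0], [-0.125, 0.992, -0.0], [0.0, -0.0, -1.0]] [ 0.3  0.6 -0.2] 0.00024654192762543786
```

View pics/s1.png

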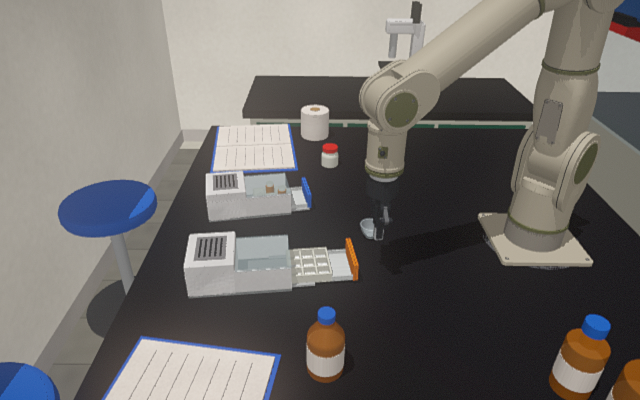

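The fingertip, at (380,237) in the side view, is clear in front of the orange lip at (352,258). I'll lower it and push.

```bash
python3 -m pendant '[[1,0,0,3,0,0,0],[1,0,0,3,0,0,0],[1,-2,0,0,0,0,0],[1,-2,0,0,0,0,0],[1,-1,0,0,0,0,0]]';  python3 -m pendant '[[1,-1.5,0,0,0,0,0],[1,-1.5,0,0,0,0,0],[1,-1.5,0,0,0,0,0],[1,-1.5,0,0,0,0,0],[1,-1,0,0,0,0,0]]'
python3 - <<'E'
from h import *
look("top",["orange_lip","orange_unit"]);look("side",["orange_lip","orange_unit"]);st()
E
```

```text
time_s: 4.05
tool_pos: [0.4956, 0.1348, 0.0332]
ee_rot: [[-0.992, -0.125, 0.002], [-0.125, 0.992, 0.001], [-0.002, 0.001, -1.0]]
wrist_force: [-2.2, -0.7, 2.0]
grip_width: 0.0004
grasp_force: 1.4
time_s: 4.68
tool_pos: [0.5641, 0.1431, 0.0324]
ee_rot: [[-0.992, -0.125, 0.001], [-0.125, 0.992, 0.001], [-0.001, 0.001, -1.0]]
wrist_force: [-2.7, -0.9, 2.5]
grip_width: -0.0002
grasp_force: 1.4
top orange_lip 0.85 [0.5834 0.1449 0.0557]
top orange_unit 0.66 [ 0.6553  0.1569 -0.0017]
side orange_lip 0.72 [ 0.4382 -0.0095 -0.0009]
side orange_lip 0.67 [0.5822 0.1398 0.0569]
side orange_unit 0.62 [0.6549 0.1562 0.0044]
4.975 [0.5633 0.1427 0.0315] [[-0.992, -0.125, 0.0], [-0.125, 0.992, 0.0], [-0.0, 0.0, -1.0]] [-0.7  0.6 -0.4] 5.6622562389085186e-05
```

```bash
python3 -m pendant '[[1,-0.6,0,0,0,0,0],[1,-0.4,0,0,0,0,0],[1,-0.2,0,0,0,0,0],[1,-0.2,0,0,0,0,0],[1,0,0,0,0,0,0]]'; python3 -m pendant '[[1,-0.2,0,0,0,0,0],[1,-0.2,0,0,0,0,0],[1,0,0,0,0,0,0],[1,0,0,0,0,0,0],[1,0,0,0,0,0,0]]'
```

```text
time_s: 5.6
tool_pos: [0.5776, 0.1445, 0.0313]
ee_rot: [[-0.992, -0.125, 0.0], [-0.125, 0.992, 0.0], [-0.0, 0.0, -1.0]]
wrist_force: [0.0, 0.4, 0.4]
grip_width: -0.0001
grasp_force: 0.0
time_s: 6.22
tool_pos: [0.5815, 0.1449, 0.0314]
ee_rot: [[-0.992, -0.125, 0.0], [-0.125, 0.992, 0.0], [-0.0, 0.0, -1.0]]
wrist_force: [-0.8, -0.6, -0.3]
grip_width: -0.0002
grasp_force: 0.0
```

```bash
python3 -m pendant '[[1,-0.2,0,0,0,0,0],[1,-0.2,0,0,0,0,0],[1,0,0,0,0,0,0],[1,0,0,0,0,0,0],[1,0,0,0,0,0,0]]'; python3 -m pendant '[[1,-0.2,0,0,0,0,0],[1,0,0,0,0,0,0],[1,0,0,0,0,0,0],[1,0,0,0,0,0,0],[1,0,0,0,0,0,0]]'
```

```text
time_s: 6.85
tool_pos: [0.5834, 0.1452, 0.031]
ee_rot: [[-0.992, -0.125, -0.004], [-0.125, 0.992, -0.0], [0.004, 0.0, -1.0]]
wrist_force: [-10.7, -1.6, 7.6]
grip_width: 0.0002
grasp_force: 5.6
time_s: 7.48
tool_pos: [0.5834, 0.1452, 0.0307]
ee_rot: [[-0.992, -0.125, -0.009], [-0.125, 0.992, -0.001], [0.009, 0.0, -1.0]]
wrist_force: [-20.3, -2.4, 13.7]
grip_width: 0.0
grasp_force: 10.4
```

Firm stop, so orange is home. I'll back off, rise, and go over the blue well.

```bash
python3 -m pendant '[[1,1,0,0,0,0,0],[1,3.4,0,0,0,0,0],[1,0,0,-6,0,0,0],[1,0,0,-6,0,0,0],[1,0,0,0,0,0,-0.058]]'; python3 -m pendant '[[1,0,-5,0,0,0,0],[1,0,-5,0,0,0,0],[1,0,-5,0,0,0,0],[1,0,-5,0,0,0,0],[1,0,-5,0,0,0,0]]'; python3 -m pendant '[[1,-1.5,-5,0,0,0,0],[1,-1.5,-3.7,0,0,0,0],[1,-1.5,0,0,0,0,0],[1,0,0,0,0,0,0],[1,0,0,0,0,0,0]]'
python3 - <<'E'
from h import *
for c in("top","side"):
  look(c,["blue_lip","blue_unit","orange_lip"],f"pics/{c}2.png")
st()
a=cv2.imread("pics/top2.png")[100:260,230:420];b=cv2.imread("pics/side2.png")[150:310,170:400]
cv2.imwrite("pics/c2.png",np.vstack([cv2.resize(a,(420,300)),cv2.resize(b,(420,292))]))
E
```

```text
time_s: 8.1
tool_pos: [0.5466, 0.1409, 0.1566]
ee_rot: [[-0.983, -0.183, 0.009], [-0.183, 0.983, 0.004], [-0.009, 0.002, -1.0]]
wrist_force: [-0.3, 0.9, -0.6]
grip_width: -0.0002
grasp_force: 0.0
time_s: 8.72
tool_pos: [0.5896, -0.1072, 0.1516]
ee_rot: [[-0.983, -0.182, 0.001], [-0.182, 0.983, 0.0], [-0.001, -0.0, -1.0]]
wrist_force: [0.4, -0.7, 0.7]
grip_width: -0.0002
grasp_force: 0.0
time_s: 9.35
tool_pos: [0.6489, -0.1826, 0.1512]
ee_rot: [[-0.983, -0.183, -0.0], [-0.183, 0.983, 0.0], [0.0, 0.0, -1.0]]
wrist_force: [-0.2, -0.8, 0.3]
grip_width: -0.0001
grasp_force: 0.0
top blue_lip 0.55 [ 0.6263 -0.1873  0.0553]
top blue_unit 0.64 [ 0.6829 -0.1818  0.0012]
top orange_lip 0.72 [0.6015 0.1472 0.052 ]
side blue_lip 0.76 [ 0.6201 -0.1905  0.0524]
side blue_unit 0.73 [0.5732 0.4435 0.0036]
side blue_unit 0.65 [ 6.757e-01 -1.777e-01  5.000e-04]
side orange_lip 0.88 [0.6012 0.1451 0.0557]
9.75 [ 0.6492 -0.1829  0.1514] [[-0.983, -0.182, 0.0], [-0.182, 0.983, 0.0], [-0.0, 0.0, -1.0]] [ 0.1 -0.2  0.2] 0.00010320207143341942
```

View pics/c2.png

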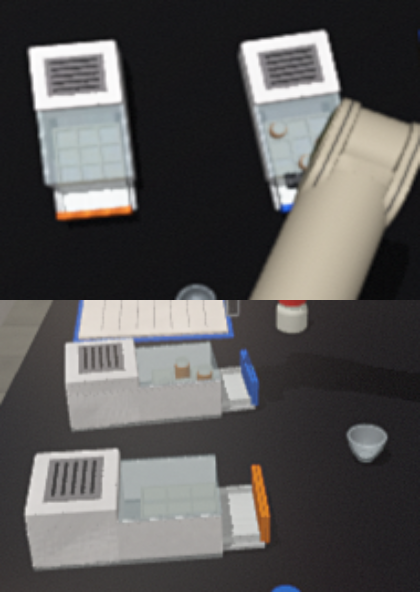

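Orange is home in the crop, and the gripper is above the blue well. Lowering in.

```bash
python3 -m pendant '[[1,-0.2,0,3,0,0,0],[1,0,0,3,0,0,0],[1,0,0,1.5,0,0,0],[1,0,0,1.2,0,0,0],[1,0,0,0,0,0,0]]'; python3 -m pendant '[[1,0,0,1.2,0,0,0],[1,0,0,1.2,0,0,0],[1,0,0,0.5,0,0,0],[1,0,0,0,0,0,0],[1,0,0,0,0,0,0]]'
python3 - <<'E'
from h import *
look("side",["blue_lip"],"pics/s3.png");st()
b=cv2.imread("pics/s3.png")[140:260,180:400]
cv2.imwrite("pics/c3.png",cv2.resize(b,None,fx=3,fy=3))
E
```

```text
time_s: 10.38
tool_pos: [0.651, -0.1826, 0.0639]
ee_rot: [[-0.983, -0.182, -0.001], [-0.182, 0.983, 0.0], [0.001, 0.0, -1.0]]
wrist_force: [0.4, -0.5, 0.4]
grip_width: 0.0002
grasp_force: 0.0
time_s: 11.0
tool_pos: [0.6514, -0.1827, 0.0356]
ee_rot: [[-0.983, -0.182, 0.001], [-0.182, 0.983, -0.0], [-0.0, -0.0, -1.0]]
wrist_force: [0.2, -0.7, 0.1]
grip_width: 0.0001
grasp_force: 0.0
side blue_lip 0.89 [ 0.6212 -0.19    0.0533]
side blue_lip 0.46 [ 0.5408 -0.4502  0.002 ]
11.1 [ 0.6515 -0.1827  0.0357] [[-0.983, -0.182, 0.001], [-0.182, 0.983, -0.0], [-0.001, -0.0, -1.0]] [0.2 0.1 0.1] 0.00047888748429944484
```

View pics/c3.png

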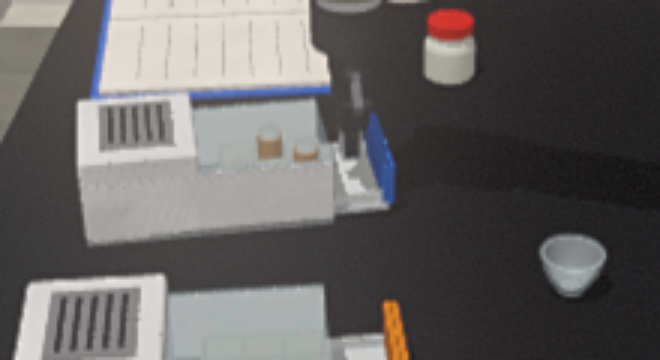

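The finger stands in the blue well behind the lip, at about (350,135) in the crop. Drawing gently.

```bash
python3 -m pendant '[[1,0.5,0,0,0,0,0],[1,0.4,0,0,0,0,0],[1,0.3,0,0,0,0,0],[1,0.4,0,0,0,0,0],[1,0.5,0,0,0,0,0]]'; python3 -m pendant '[[1,0.6,0,0,0,0,0],[1,0.6,0,0,0,0,0],[1,0.6,0,0,0,0,0],[1,0.6,0,0,0,0,0],[1,0.6,0,0,0,0,0]]';python3 -m pendant '[[1,0.6,0,0,0,0,0],[1,0.6,0,0,0,0,0],[1,0.6,0,0,0,0,0],[1,0.6,0,0,0,0,0],[1,0.6,0,0,0,0,0]]'
python3 - <<'E'
from h import *
for c in ("top","side"): look(c,["blue_lip"])
st()
E
```

```text
time_s: 11.72
tool_pos: [0.6307, -0.1865, 0.0354]
ee_rot: [[-0.983, -0.182, 0.001], [-0.182, 0.983, -0.0], [-0.001, -0.0, -1.0]]
wrist_force: [2.7, 0.0, -0.4]
grip_width: -0.0003
grasp_force: 1.3
time_s: 12.35
tool_pos: [0.6008, -0.1921, 0.0354]
ee_rot: [[-0.983, -0.182, 0.0], [-0.182, 0.983, -0.0], [-0.0, -0.0, -1.0]]
wrist_force: [2.3, -1.6, 0.4]
grip_width: 0.0002
grasp_force: 1.3
time_s: 12.98
tool_pos: [0.5711, -0.1974, 0.0353]
ee_rot: [[-0.983, -0.182, -0.0], [-0.182, 0.983, 0.0], [0.0, 0.0, -1.0]]
wrist_force: [3.8, -0.5, 0.5]
grip_width: -0.0001
grasp_force: 1.3
top blue_lip 0.58 [ 0.5553 -0.2011  0.0584]
side blue_lip 0.69 [ 0.5514 -0.2041  0.0507]
side blue_lip 0.57 [ 0.5429 -0.4477  0.0022]
13.175 [ 0.5708 -0.197   0.0349] [[-0.983, -0.182, -0.002], [-0.182, 0.983, 0.001], [0.001, 0.001, -1.0]] [ 0.3  0.1 -0.1] 5.1638981676973796e-05
```

```bash
python3 -m pendant '[[1,0.4,0,0,0,0,0],[1,0.6,0,0,0,0,0],[1,0.6,0,0,0,0,0],[1,0.6,0,0,0,0,0],[1,0.4,0,0,0,0,0]]'; python3 -m pendant '[[1,0.2,0,0,0,0,0],[1,0.2,0,0,0,0,0],[1,0.2,0,0,0,0,0],[1,0.2,0,0,0,0,0],[1,0.2,0,0,0,0,0]]'; python3 -m pendant '[[1,0.2,0,0,0,0,0],[1,0.2,0,0,0,0,0],[1,0.2,0,0,0,0,0],[1,0,0,0,0,0,0],[1,0,0,0,0,0,0]]'
```

```text
time_s: 13.8
tool_pos: [0.5455, -0.2021, 0.0353]
ee_rot: [[-0.983, -0.182, -0.0], [-0.182, 0.983, 0.0], [0.0, 0.0, -1.0]]
wrist_force: [2.0, 1.0, -1.7]
grip_width: -0.0
grasp_force: 1.2
time_s: 14.42
tool_pos: [0.5361, -0.204, 0.0353]
ee_rot: [[-0.983, -0.182, 0.0], [-0.182, 0.983, -0.0], [-0.0, -0.0, -1.0]]
wrist_force: [1.4, 0.3, -1.2]
grip_width: -0.0
grasp_force: 1.1
time_s: 15.05
tool_pos: [0.5309, -0.205, 0.0354]
ee_rot: [[-0.983, -0.182, 0.001], [-0.182, 0.983, -0.0], [-0.001, -0.001, -1.0]]
wrist_force: [5.3, 1.4, -3.6]
grip_width: 0.0003
grasp_force: 2.5
```

```bash
python3 -m pendant '[[1,0.2,0,0,0,0,0],[1,0,0,0,0,0,0],[1,0,0,0,0,0,0],[1,0,0,0,0,0,0],[1,0,0,0,0,0,0]]'
python3 - <<'E'
from h import *
for c in ("top","side"): look(c,["blue_lip","orange_lip"])
E
```

```text
time_s: 15.68
tool_pos: [0.5308, -0.2049, 0.0357]
ee_rot: [[-0.983, -0.184, 0.005], [-0.184, 0.983, -0.001], [-0.005, -0.002, -1.0]]
wrist_force: [13.3, 0.1, -9.1]
grip_width: 0.0
grasp_force: 6.4
top blue_lip 0.69 [ 0.5178 -0.2132  0.0567]
top orange_lip 0.65 [0.6007 0.1468 0.0534]
side blue_lip 0.87 [ 0.5149 -0.2099  0.0495]
side orange_lip 0.49 [ 0.5132 -0.2131  0.0509]
```

Firm stop, lip 108 mm out by the images. I'll ease off the lip, then straight up and clear.

```bash
python3 -m pendant '[[1,-0.6,0,0,0,0,0],[1,-0.8,0,0,0,0,0],[1,0,0,-1,0,0,0],[1,0,0,-2,0,0,0],[1,0,0,-4,0,0,0]]'; python3 -m pendant '[[1,0,0,-5,0,0,0],[1,0,0,-5,0,0,0],[1,2,0,-3,0,0,0],[1,4,0,0,0,0,0],[1,4,0,0,0,0,0]]'; python3 -m pendant '[[1,2,3,0,0,0,0],[1,0,4,0,0,0,0],[1,0,3,0,0,0,0],[1,0,0,0,0,0,0],[1,0,0,0,0,0,0]]'
python3 - <<'E'
from h import *
for c in ("top","side"): look(c,["blue_lip","orange_lip","vial0","amber_bottle","white_jar","glass_dish"],f"pics/{c}4.png")
st()
a=cv2.imread("pics/top4.png")[100:290,230:470];b=cv2.imread("pics/side4.png")[120:310,170:410]
cv2.imwrite("pics/c4.png",np.hstack([cv2.resize(x,None,fx=1.6,fy=1.6) for x in (a,b)]))
E
```

```text
time_s: 16.6
tool_pos: [0.541, -0.2029, 0.1062]
ee_rot: [[-0.983, -0.182, -0.002], [-0.182, 0.983, 0.0], [0.002, 0.001, -1.0]]
wrist_force: [1.3, 0.6, 0.5]
grip_width: 0.0002
grasp_force: 0.0
time_s: 17.23
tool_pos: [0.4423, -0.2219, 0.2368]
ee_rot: [[-0.983, -0.181, 0.002], [-0.181, 0.983, -0.0], [-0.002, -0.0, -1.0]]
wrist_force: [-0.2, -0.4, 0.3]
grip_width: 0.0
grasp_force: 0.0
time_s: 17.85
tool_pos: [0.4058, -0.1274, 0.2361]
ee_rot: [[-0.983, -0.181, 0.001], [-0.181, 0.983, 0.0], [-0.001, -0.0, -1.0]]
wrist_force: [-0.2, -0.1, 1.2]
grip_width: 0.0001
grasp_force: 0.0
top blue_lip 0.81 [ 0.5148 -0.2136  0.0599]
top orange_lip 0.75 [0.6026 0.148  0.0537]
top vial0 0.67 [ 0.5699 -0.2052  0.0037]
top vial0 0.59 [ 0.5935 -0.1958  0.0106]
top white_jar 0.7 [ 0.5434 -0.4429  0.0041]
top glass_dish 0.51 [ 0.4472 -0.0101  0.0024]
side blue_lip 0.85 [ 0.5139 -0.2121  0.0495]
side orange_lip 0.67 [0.6005 0.1442 0.0582]
side vial0 0.55 [ 0.6275 -0.2217  0.0137]
side vial0 0.52 [ 0.6457 -0.1497  0.0138]
side amber_bottle 0.78 [0.5716 0.4432 0.0028]
side white_jar 0.79 [ 0.5452 -0.448   0.0011]
side glass_dish 0.91 [ 4.415e-01 -8.100e-03 -2.000e-04]
side glass_dish 0.25 [ 0.6278 -0.2215  0.0168]
18.55 [ 0.4059 -0.1264  0.2353] [[-0.983, -0.182, -0.0], [-0.182, 0.983, 0.0], [0.0, 0.0, -1.0]] [-0.3 -0.  -0.1] -0.00025894560638837566
```

View pics/c4.png

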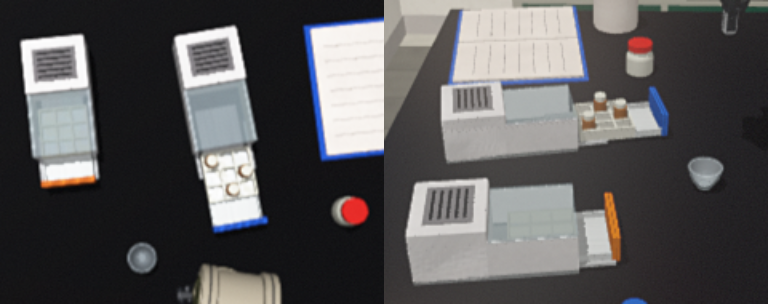

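The pictures show the orange tray home and the blue tray out, with three vials upright in its rack. The vessels have not moved and the arm is clear.

```bash
python3 -c "from h import *;print(workorder.job_done())"
```

```text
the job is handed in; nothing more can be done
None
```

I pushed the orange tray home and drew the blue tray to its stop, with the vials still upright, the other vessels unmoved and the arm clear, and handed the job in; the hand-in returned no verdict.

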